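# Tip the carton onto the code-reading place and trigger the reader

### The job

The tall carton standing at the near end of the taped rectangle has to have its label read. Push it over with the fingers, high on its labelled side, so that it falls flat and lies inside the taped rectangle with the label up; then press the button on the trigger box and let it go. The carton must not be lifted or carried; leave everything else on the bench as it stands.

Things in the scene. Friction and masses are not known exactly. Their poses are not given: they have to be found in the camera images.
- mat: thin green ESD mat fixed on the bench, 330 x 270 mm, 2 mm thick, with a rectangle of yellow tape on it: 210 mm (x) by 160 mm (y) inside the tape, tape 15 mm wide. Origin: the centre of the taped rectangle, at bench height. Its x axis runs along the rectangle's length, roughly away from the robot
- carton: brown cardboard carton on end on the mat, 60 (x) x 110 (y) x 170 mm tall (z), 0.25 to 0.5 kg. White label, 80 x 55 mm, on its -x face, which faces the robot; its +x face looks along the mat's x within 0.1 rad. Its +x bottom edge starts 5 to 32 mm inside the near tape, within 12 mm of the middle across. Pushed near the top it tips, not slides. Origin: centre of its underside, z up while standing
- carton_center (a point): the middle of the carton: 85 mm up when it stands on the mat (87 mm above the bench), 32 mm above the bench when it lies flat. Centre of mass here; label up, the carton's x axis points down
- carton_foot_l (a point): a point on the carton for checking: the +y end of the edge between its unlabelled broad face (x = +30 mm) and its underside (carton frame, standing)
- carton_foot_r (a point): a point on the carton for checking: the -y end of the edge between its unlabelled broad face (x = +30 mm) and its underside (carton frame, standing)
- carton_head_l (a point): a point on the carton for checking: the +y end of the edge between its unlabelled broad face (x = +30 mm) and its top end (carton frame, standing)
- carton_head_r (a point): a point on the carton for checking: the -y end of the edge between its unlabelled broad face (x = +30 mm) and its top end (carton frame, standing)
- trigger (a joint): the push button on the trigger box: 0 = up, 0.006 m = fully down; springs back; about 1 N starts it and 5 N holds it fully down. A press past 4 mm counts
- trigger_top (a point): centre of the button's upper face: a black disc 31 mm across standing 15 mm proud of the box (9 mm above a thin metal collar, 39 mm across), 65 mm above the bench; moves straight down when pressed
- trigger_box: small grey push-button box, 68 x 68 mm and 50 mm high, fixed to the bench to the left or right of the mat. Origin: centre of its underside
- reader: code reader, fixed beyond the far end of the mat to the left: 70 mm square foot, 30 mm square aluminium column 280 mm tall, at its top a grey head (52 x 60 x 42 mm) that looks back and down at the rectangle. Origin: centre of its underside
- tape_roll: roll of brown packing tape lying flat, 96 mm across, 48 mm high, beside the mat opposite the trigger box. Origin: centre of its underside
- small_carton: low brown carton, 75 x 95 mm and 78 mm high, beside the mat's far half. Origin: centre of its underside
- cell_holder: black plastic battery-cell holder, 66 x 107 mm and 10 mm high, with four green cells set upright in it (69 mm high). Origin: centre of its underside
- cell_a: single green battery cell standing upright, 18 mm across, 65 mm high, near the robot-side left corner of the mat. Origin: centre of its underside
- cell_b: the same kind of cell near the robot-side right corner of the mat. Origin: centre of its underside
- screwdriver: black-handled screwdriver, 170 mm long, lying on the bench well to the left of the mat. Origin: its middle, on its underside

How it is judged:
On the way, in this order (a step that is already met when the one before it is completed fails the run):
1. the carton lies still, flat and label up, inside the taped rectangle (angle between carton's own x axis and vertical above 3 rad and height (world z) of carton_center below 0.04 m and x of carton_foot_l in the frame of mat between -0.12 and 0.12 m and y of carton_foot_l in the frame of mat between -0.095 and 0.095 m and x of carton_foot_r in the frame of mat between -0.12 and 0.12 m and y of carton_foot_r in the frame of mat between -0.095 and 0.095 m and x of carton_head_l in the frame of mat between -0.12 and 0.12 m and y of carton_head_l in the frame of mat between -0.095 and 0.095 m and x of carton_head_r in the frame of mat between -0.12 and 0.12 m and y of carton_head_r in the frame of mat between -0.095 and 0.095 m and linear speed of carton below 0.02 m/s and angular speed of carton below 0.1 rad/s), for 0.2 s.
2. the trigger button is pressed (value of joint trigger above 0.004 m), for 0.03 s.
At the end, for the whole second after the job is handed in: The carton lies still and flat on the mat, label up, wholly inside the taped rectangle (on the tape is allowed, past its outer edge is not: corners within 120 mm in x and 95 mm in y of its centre); the button was pressed past 4 mm after that and is up again (under 1.5 mm) (all of step 1 and value of joint trigger below 0.0015 m); the robot touches nothing.
It fails at once if the carton is lifted or carried (height (world z) of carton_center above 0.106 m or (angle between carton's own x axis and vertical above 2.97 rad and height (world z) of carton_center above 0.055 m)).
It fails at once if the carton is tipped any way other than onto its unlabelled broad face (angle between carton's own x axis and vertical below 1.1 rad or angle between carton's own y axis and vertical below 1.1 rad or angle between carton's own y axis and vertical above 2.04 rad).
It fails at once if the code reader is bumped (contact force between reader and anything else above 3 N).
It fails at once if another thing on the bench is shifted (15 mm) or knocked over (distance of any of tape_roll, small_carton, cell_holder, cell_a, cell_b, screwdriver from where it was at the start of the episode above 0.015 m or angle between any of tape_roll, small_carton, cell_holder, cell_a, cell_b's own z axis and vertical above 0.3 rad).
It also fails if it takes over 40 s, if anything falls off the work surface, if the arm or the gripper's body presses on something with over 40 N, if the wrist force passes 120 N, or if a joint passes its speed limit or range.

### The arm

A 6-joint arm with a two-finger parallel gripper is mounted at the origin on the work surface. World frame = base frame: x ahead of the robot, y to its left, z up, the work surface at z = 0. Lengths are in m, angles in rad, forces in N, time in s.
With the tool pointing down it reaches from about 0.325 to 0.775 m from the base axis. Payload 5.5 kg.
Tool frame: the origin (TCP) lies on the front face of the gripper's body, between the roots of the fingers; the fingertips stand 73 mm ahead of it and the grasp point (between the pads) lies 54 mm ahead of it (tips_ahead is the distance from the TCP to the fingertips, in m); z points along the fingers, y is the line along which they close (so a half turn about z gives the same grasp; the last joint's range is limited). The gripper opens to 85 mm and grips with 20 to 120 N. Pads are 22 mm wide; open, the fingers measure 114 mm over their backs; the gripper's body (76 mm by 85 mm) begins 54 mm behind the grasp point. The pads swing forward as they close: fully open they stand 13 mm farther back than shut.
Start: joints at [-1.373, 0.091, 1.231, -0, 1.82, -0.057], TCP at [0.151, -0.581, 0.304] pointing down, gripper open.
Joint ranges: [-2.87, 2.87], [-0.86, 2.18], [0.17, 2.46], [-1.51, 4.65], [0.06, 2.69], [-2.65, 2.65]. Speed limits (rad/s): [2.57, 2.57, 3.01, 3.14, 3.14, 3.14].

### API

Orientations are given as a unit quaternion [x, y, z, w].
In Python, from bench import * gives the robot as it stands.
- The arm moves only by the tool play_rows, never from a script. Its argument "series" is a list of rows, each a list of 2 entries, a list of its own where there are three numbers: the shift along the tool's x, y, z as a fraction of full scale, then the turn, a rotation vector about the tool's x, y, z as a fraction of full scale. A call has 1 to 5 rows; each row is the pose to reach, as a shift and turn from the pose commanded when the call began, along the tool's axes at that moment, turning the shorter way round; what a row does not reach only later rows make up. Full scale, the value 1, is 50 cm for a shift and pi rad for a turn. A row lasts 1/10 s, in which the tool goes at most 50 mm and 8.59 degrees, less where a joint would pass 70% of its speed; a pose out of reach is approached as far as the arm can. A call with a number of a shift or a turn outside -1 to 1 is refused whole. A call with a gripper value outside its range is refused whole. "hand" is the opening in per cent of the stroke, from 0 (shut) to 100 (fully open), set as the call begins (left out, the last holds). The fingers move at their own pace and stop on an object; "newtons" is the grip in N (left out, the last holds). Time passes only in rows, so rows that repeat a pose let the fingers close. It gives the time, the measured TCP pose, the force, the opening and the grip force at its end, in the units of the state.
- sense(): the state, without advancing time (a new reading comes with each control period).
- read_camera(name): name is "side" or "top" or "wrist"; returns a dict with "image" (400x640x3 uint8, red, green, blue), "K" (3x3 intrinsics, pixels), "k1" (the pictures are not rectified: a ray, as slopes to the right and down, at radius r is drawn at 1 + k1 r^2 times it, then the intrinsics apply), "origin" and "rotation" of the camera in the world. Camera axes: x right, y up, looking along -z (the intrinsics and any distortion apply to the point x, -y, -z); pixel columns grow to the right and rows downward; lengths in m; the calibration is good to about 2 mm. A picture is of the moment at which its call begins. There is no depth.
- sign_off(): hands the job in; it is judged then, once.
The state is a dict: "t": time; "joint_pos": joint angles; "joint_vel": joint speeds; "tau": joint torques, N m; "position": TCP position; "tool_rot": TCP orientation; "ft_force": force on the tool from outside, world axes, zero at the start; "torque": the same for the moment, N m; "grip_width": opening from 0.0 (shut) to 1.0 (fully open); "grip_force": force on a finger pad.
Only numpy, scipy, OpenCV 4.12 (cv2) and the standard library are available. Lean on these libraries where they do the work, as an engineer would, in place of code of your own. Each camera call takes 0.05 s, during which the arm holds its last target. There are 200 camera calls.

## Working session

There is one attempt and no reset: what is moved stays moved. The work goes in short steps, Python scripts to look and compute and a tool call to move; the robot and the scene stay as the last step left them, time stands still between calls to the robot, and variables do not carry over. Pictures are saved under pics/ and viewed, at most 10 in all, crops included, and the job is handed in when it is done.

Besides the shell and the picture viewer there is one more tool, called after "Emit:" as name(argument=value, ...) on one line, values as JSON. play_rows: Moves the arm, as the interface text tells. Its arguments: {"type":"object","properties":{"series":{"type":"array","items":{"type":"array"}},"hand":{"type":"number"},"newtons":{"type":"number"}},"required":["series"]}

```bash
mkdir -p pics
cat > h.py <<'E'
from bench import *
import numpy as np, cv2
from scipy.spatial.transform import Rotation as R
def ray(c,uv):
    K=np.array(c["K"]);p=np.array([(uv[0]-K[0,2])/K[0,0],(uv[1]-K[1,2])/K[1,1]])
    q=p.copy()
    for _ in range(30): q=p/(1+c["k1"]*(q@q))
    d=np.array(c["rotation"])@np.array([q[0],-q[1],-1.]);return np.array(c["origin"]),d
def onz(c,uv,z):
    o,d=ray(c,uv);return o+d*(z-o[2])/d[2]
def shot(n,f):
    c=read_camera(n);cv2.imwrite("pics/"+f+".png",c["image"][:,:,::-1]);np.save("pics/"+f+".npy",c,allow_pickle=True);return c
def load(f): return np.load("pics/"+f+".npy",allow_pickle=True).item()
E
python3 - <<'E'
from h import *
for n in("top","side"):
    c=shot(n,n+"0");print(n,c["origin"],c["k1"],np.array(c["K"])[0],c["rotation"])
s=sense();print(s["t"],s["position"],s["tool_rot"],s["grip_width"],R.from_quat(s["tool_rot"]).as_matrix().round(3))
E
```

```text
top [0.45467656 0.10128992 0.90570051] -0.03814763093543459 [377.40591136   0.         322.32254722] [-0.05631788  0.05823501  0.71022604 -0.69929676]
side [ 0.4183351  -0.81980494  1.01388234] -0.009156059776296544 [514.26465492   0.         320.07616487] [ 0.38538479 -0.03240528 -0.08716252  0.91805836]
0.1 [ 0.15119607 -0.58050928  0.30285055] [ 9.91896558e-01  1.27044944e-01 -6.27387731e-05 -8.92280309e-04] 0.999998225139925 [[ 0.968  0.252 -0.   ]
 [ 0.252 -0.968  0.002]
 [ 0.    -0.002 -1.   ]]
```

View pics/top0.png

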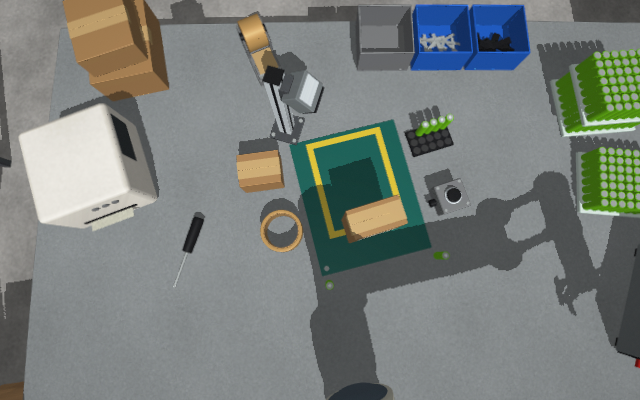

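View pics/side0.png

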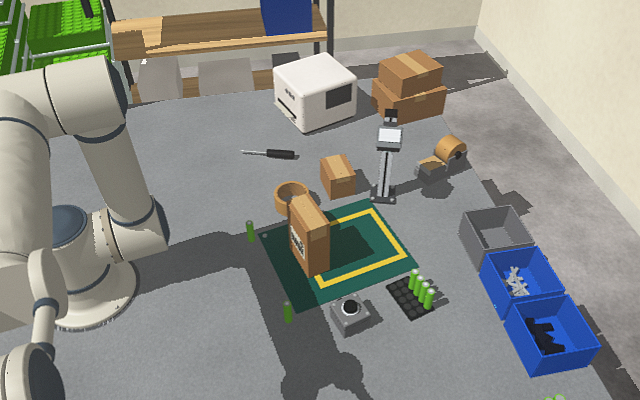

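The pictures show the carton at (375,218) top and (310,235) side, the trigger button at (454,195) top and (350,307) side, the mat between about (291,144) and (431,247) top, and cells near (328,285) and (440,255) top. Next I'll crop in and take the first measurements.

```bash
sed -i 's/np.array(c\["rotation"\])@/R.from_quat(c["rotation"]).as_matrix()@/' h.py
python3 - <<'E'
from h import *
t=load("top0");s=load("side0")
a=cv2.resize(t["image"][110:290,280:470],None,fx=4,fy=4,interpolation=cv2.INTER_CUBIC)[:, :, ::-1]
a=cv2.resize(t["image"][110:255,280:480],None,fx=4,fy=4)[:,:,::-1]
cv2.imwrite("pics/tc.png",a)
b=cv2.resize(s["image"][185:335,235:425],None,fx=4,fy=4)[:,:,::-1];cv2.imwrite("pics/sc.png",b)
# mat by green mask, on plane z=.002
for c,n in((t,"top"),(s,"side")):
    h=cv2.cvtColor(c["image"],cv2.COLOR_RGB2HSV)
    m=cv2.inRange(h,(75,90,20),(95,255,255))
    cs=max(cv2.findContours(cv2.morphologyEx(m,cv2.MORPH_CLOSE,np.ones((3,3))),0,1)[0],key=cv2.contourArea)
    P=np.array([onz(c,p[0].astype(float),.002)[:2] for p in cs],np.float32)
    r=cv2.minAreaRect(P);print(n,"mat",r)
    for lo,hi,nm in(((22,140,90),(32,255,255),"tape"),):
        m=cv2.inRange(h,lo,hi);k=np.zeros_like(m);cv2.fillPoly(k,[cv2.convexHull(cs)],255)
        ys,xs=np.nonzero(m&k);P=np.array([onz(c,(x,y),.002)[:2] for x,y in zip(xs,ys)],np.float32)
        print(nm,len(xs),cv2.minAreaRect(P))
E
```

```text
top mat ((0.6059136390686035, 0.009837105870246887), (0.33061879873275757, 0.2697541415691376), 13.497289657592773)
tape 1387 ((0.6400831937789917, 0.017097316682338715), (0.2395956814289093, 0.18930165469646454), 13.467602729797363)
side mat ((0.6067461967468262, 0.007027626037597656), (0.3277483284473419, 0.2690069377422333), 13.418407440185547)
tape 969 ((0.6406511664390564, 0.015367485582828522), (0.23956654965877533, 0.1890428513288498), 13.390036582946777)
```

View pics/tc.png

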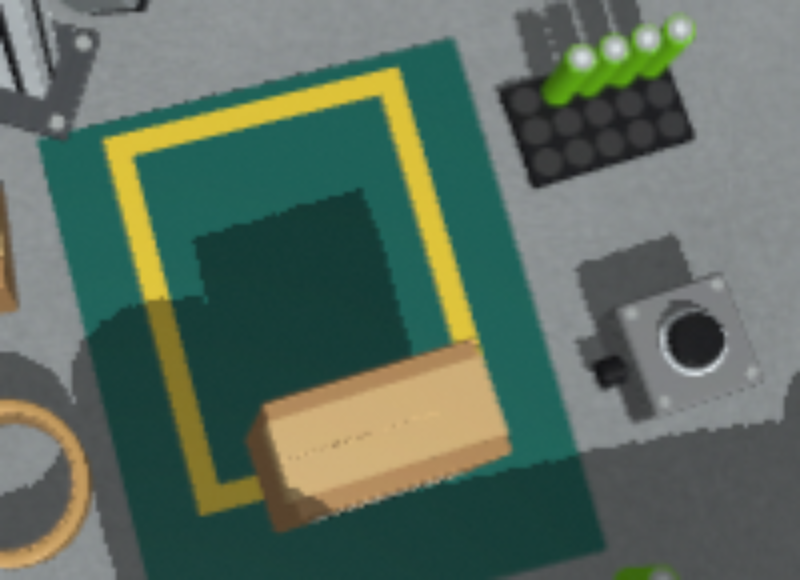

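View pics/sc.png

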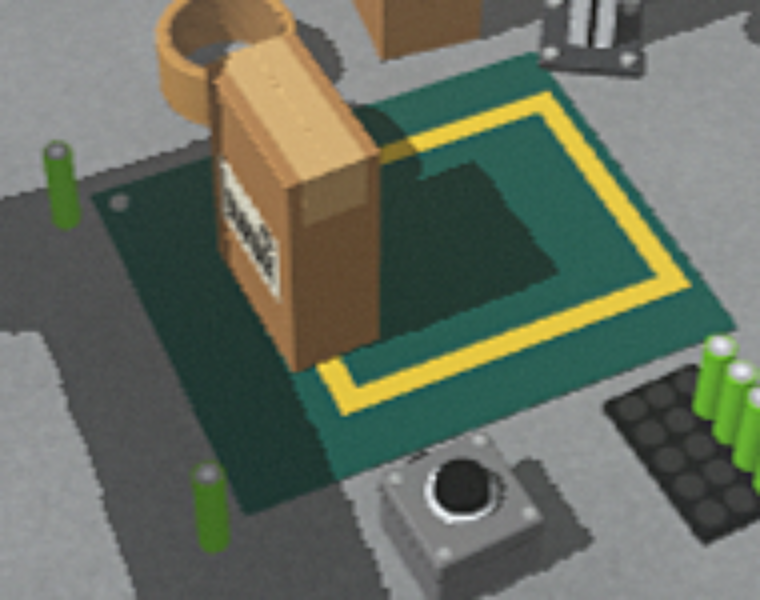

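The crops show the carton well. In the side crop the underside corners are at (297,372) and (380,332), and the top corners are at (290,187), (380,155), (288,28) and (215,80). The button is at (462,488) in the side crop and (695,340) in the top crop.

```bash
cat >> h.py <<'E'
MO=np.array([0.6404,0.0162]);MY=np.radians(13.44)
def tomat(p):
    c,s=np.cos(MY),np.sin(MY);d=np.array(p)[:2]-MO;return np.array([c*d[0]+s*d[1],-s*d[0]+c*d[1]])
def fromm(x,y):
    c,s=np.cos(MY),np.sin(MY);return MO+[c*x-s*y,s*x+c*y]
E
python3 - <<'E'
from h import *
t=load("top0");s=load("side0")
S=lambda u,v:(u/4+235-.4,v/4+185-.4)
T=lambda u,v:(u/4+280-.4,v/4+110-.4)
for n,p,z in(("b-x-y",(297,372),.002),("b+x-y",(380,332),.002),("t-x-y",(290,187),.172),("t+x-y",(380,155),.172),("t+x+y",(288,28),.172),("t-x+y",(215,80),.172)):
    w=onz(s,S(*p),z);print("S",n,w.round(4),tomat(w).round(4))
for n,p in(("t+x+y",(265,405)),("t+x-y",(480,343)),("t-x-y",(511,450))):
    w=onz(t,T(*p),.172);print("T",n,w.round(4),tomat(w).round(4))
for c,q in((s,S(462,488)),(t,T(695,340))):print("btn",onz(c,q,.065),tomat(onz(c,q,.065)))
for q in((57,148),(207,472)):print("cell",onz(s,S(*q),.065))
for q in((720,345),(740,370)):print("hold",onz(s,S(*q),.069))
E
```

```text
S b-x-y [ 0.5242 -0.0678  0.002 ] [-0.1325 -0.0547]
S b+x-y [ 0.5798 -0.0475  0.002 ] [-0.0737 -0.0479]
S t-x-y [ 0.524  -0.0696  0.172 ] [-0.1332 -0.0564]
S t+x-y [ 0.5772 -0.0557  0.172 ] [-0.0781 -0.0552]
S t+x+y [0.544  0.0554 0.172 ] [-0.0847  0.0605]
S t-x+y [0.4953 0.0206 0.172 ] [-0.1401  0.038 ]
T t+x+y [0.5454 0.0527 0.172 ] [-0.0839  0.0576]
T t+x-y [ 0.5745 -0.0543  0.172 ] [-0.0804 -0.0532]
T t-x-y [ 0.5214 -0.0669  0.172 ] [-0.1351 -0.0532]
btn [ 0.59235636 -0.2084751   0.065     ] [-0.09894846 -0.20735547]
btn [ 0.59186355 -0.19963593  0.065     ] [-0.09737332 -0.19864384]
cell [0.39847797 0.08650603 0.065     ]
cell [ 0.45779948 -0.17192847  0.065     ]
hold [ 0.75859473 -0.14509835  0.069     ]
hold [ 0.76416394 -0.16425101  0.069     ]
```

Emit:
play_rows(series=[[[0.875, -0.91, 0], [0, 0, -0.008]], [[0.875, -0.91, 0], [0, 0, -0.008]], [[0.875, -0.91, 0], [0, 0, -0.008]], [[0.875, -0.91, 0], [0, 0, -0.008]], [[0.875, -0.91, 0], [0, 0, -0.008]]], hand=50)

```text
t: 0.6
position: [0.2739, -0.3607, 0.3034]
tool_rot: [0.99, 0.139, -0.0, -0.0]
ft_force: [1.0, -0.2, 0.5]
grip_width: 0.503
grip_force: 0.0
```

Emit:
play_rows(series=[[[0.54, -0.53, 0], [0, 0, 0]], [[0.54, -0.53, 0], [0, 0, 0]], [[0.54, -0.53, 0], [0, 0, 0]], [[0.54, -0.53, 0], [0, 0, 0]], [[0.54, -0.53, 0], [0, 0, 0]]])

```text
t: 1.1
position: [0.397, -0.143, 0.3037]
tool_rot: [0.99, 0.139, 0.0, 0.0]
ft_force: [1.1, -0.6, 0.1]
grip_width: 0.502
grip_force: 0.0
```

Emit:
play_rows(series=[[[0.24, -0.24, 0], [0, 0, 0]], [[0.24, -0.24, 0], [0, 0, 0]], [[0.24, -0.24, 0], [0, 0, 0]], [[0.24, -0.24, 0], [0, 0, 0]], [[0.24, -0.24, 0], [0, 0, 0]]])

```text
t: 1.6
position: [0.4793, 0.006, 0.3028]
tool_rot: [0.99, 0.142, -0.001, -0.0]
ft_force: [0.3, -0.5, 0.4]
grip_width: 0.501
grip_force: 0.0
```

Run:
```python
from h import *
s=sense();print(s["t"],s["position"])
c=shot("wrist","w1");shot("side","s1")
a=np.hstack([cv2.imread("pics/w1.png")[:, ::1],cv2.imread("pics/s1.png")]);cv2.imwrite("pics/ws1.png",cv2.resize(a,(800,250)))
X=R.from_quat(s["tool_rot"]).as_matrix();print(((np.array([.4603,-.0303,.212])-s["position"])@X/.5).round(3))
```

```text
1.6 [0.47933768 0.00597344 0.302827  ]
[-0.057  0.059  0.182]
```

View pics/ws1.png

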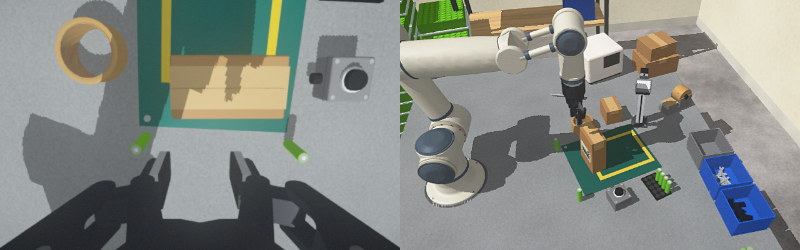

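The wrist view shows the carton square to the fingers, with its top near edge at about (172..288,118) and the button at (355,79) in the half-size picture. I'll back-project these to check against the first measurement.

Run:
```python
from h import *
c=load("w1")
h=cv2.cvtColor(c["image"],cv2.COLOR_RGB2HSV);m=cv2.inRange(h,(5,60,60),(22,255,255));m[:, :240]=0
m=cv2.morphologyEx(m,cv2.MORPH_CLOSE,np.ones((5,5)))
k=max(cv2.findContours(m,0,1)[0],key=cv2.contourArea);b=cv2.boxPoints(cv2.minAreaRect(k));
for p in b: w=onz(c,p,.172);print(p.round(),w.round(4),tomat(w).round(4))
w=onz(c,(355*1.6,79*1.6),.065);print("btn",w)
```

```text
[271.  88.] [0.5455 0.0544 0.172 ] [-0.0834  0.0592]
[463.  88.] [ 0.5765 -0.0504  0.172 ] [-0.0776 -0.0499]
[463. 189.] [ 0.5214 -0.073   0.172 ] [-0.1365 -0.0591]
[271. 189.] [0.4885 0.0399 0.172 ] [-0.1423  0.0584]
btn [ 0.59175192 -0.19681094  0.065     ]
```

Emit:
play_rows(series=[[[-0.057, 0.059, 0], [0, 0, 0]], [[-0.057, 0.059, 0], [0, 0, 0]], [[-0.057, 0.059, 0.18], [0, 0, 0]], [[-0.057, 0.059, 0.18], [0, 0, 0]], [[-0.057, 0.059, 0.18], [0, 0, 0]]])

```text
t: 2.2
position: [0.4566, -0.0333, 0.2073]
tool_rot: [0.99, 0.138, -0.005, -0.002]
ft_force: [0.2, -0.8, -0.1]
grip_width: 0.499
grip_force: 0.0
```

Emit:
play_rows(series=[[[0, 0, 0], [0, 0, 0]], [[0.02, 0, 0], [0, 0, 0]], [[0.04, 0, 0], [0, 0, 0]], [[0.06, 0, 0], [0, 0, 0]], [[0.08, 0, 0], [0, 0, 0]]])

```text
t: 2.7
position: [0.4993, -0.0213, 0.2149]
tool_rot: [0.99, 0.14, 0.001, 0.0]
ft_force: [-0.1, -0.6, 0.9]
grip_width: 0.5
grip_force: 0.5
```

Emit:
play_rows(series=[[[0.02, 0, 0], [0, 0, 0]], [[0.036, 0, 0], [0, 0, 0]], [[0.052, 0, 0], [0, 0, 0]], [[0.068, 0, 0], [0, 0, 0]], [[0.084, 0, 0], [0, 0, 0]]])

```text
t: 3.2
position: [0.539, -0.0099, 0.2138]
tool_rot: [0.99, 0.14, -0.0, -0.0]
ft_force: [0.5, -0.6, 0.1]
grip_width: 0.497
grip_force: 0.0
```

Run:
```python
from h import *
s=sense();print(s["t"],s["position"],s["ft_force"])
shot("side","s2")
im=cv2.imread("pics/s2.png")[150:350,200:460];cv2.imwrite("pics/s2c.png",cv2.resize(im,None,fx=2.5,fy=2.5))
```

```text
3.2 [ 0.53896926 -0.00985513  0.21377316] [ 0.53362666 -0.56371154  0.1421253 ]
```

View pics/s2c.png

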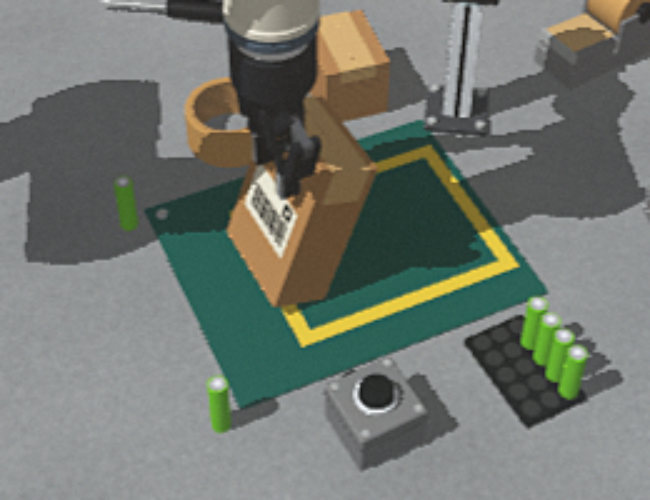

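The carton is tilting forward about 25° with the fingers on its labelled face, and its foot is still at (300,300). I'll push a little further and then stop.

Emit:
play_rows(series=[[[0.012, 0, 0], [0, 0, 0]], [[0.024, 0, 0], [0, 0, 0]], [[0.036, 0, 0], [0, 0, 0]], [[0.036, 0, 0], [0, 0, 0]], [[0.036, 0, 0], [0, 0, 0]]])

```text
t: 3.75
position: [0.5557, -0.0051, 0.2138]
tool_rot: [0.99, 0.14, -0.0, -0.0]
ft_force: [0.6, -0.6, -0.2]
grip_width: 0.496
grip_force: 0.0
```

Emit:
play_rows(series=[[[0, 0, -0.12], [0, 0, 0]], [[0, 0, -0.12], [0, 0, 0]], [[0, 0, -0.12], [0, 0, 0]], [[0, 0, -0.12], [0, 0, 0]], [[0, 0, -0.12], [0, 0, 0]]], hand=0)

```text
t: 4.25
position: [0.5552, -0.0051, 0.2722]
tool_rot: [0.99, 0.139, -0.001, -0.0]
ft_force: [-0.0, -0.2, -0.4]
grip_width: -0.0
grip_force: 0.0
```

Run:
```python
from h import *
s=sense();print(s["t"],s["position"],s["ft_force"])
shot("top","t3");c=shot("side","s3")
im=cv2.imread("pics/s3.png")[170:340,220:460];cv2.imwrite("pics/s3c.png",cv2.resize(im,None,fx=3,fy=3))
X=R.from_quat(s["tool_rot"]).as_matrix();print(((np.array([.592,-.199,.274])-s["position"])@X/.5).round(3))
```

```text
4.25 [ 0.55524117 -0.00512753  0.27215974] [-0.01146477 -0.21966561 -0.37766143]
[-0.036  0.393 -0.004]
```

View pics/s3c.png

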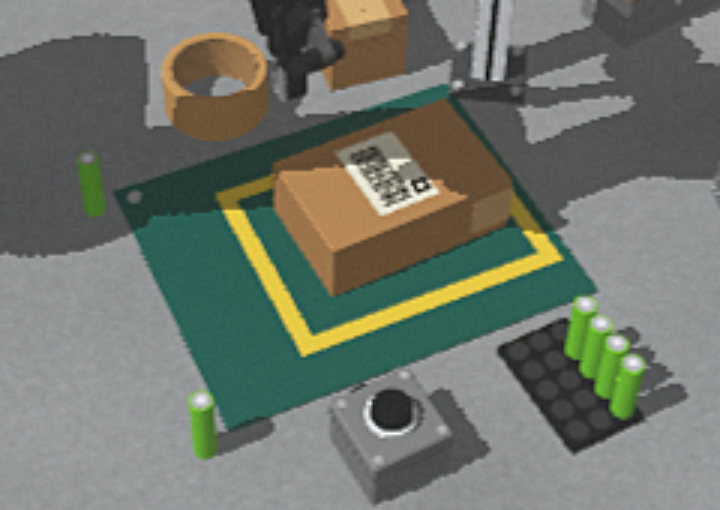

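The carton lies label up. Its bottom corners are at (335,295) and (513,230) in the crop, and its top-face corners at (335,248), (512,182), (445,97) and (275,165). I'll check that it is inside the tape.

Run:
```python
from h import *
c=load("s3")
S=lambda u,v:(u/3+220-.3,v/3+170-.3)
for p,z in(((335,295),.002),((275,207),.002),((513,230),.002),((335,248),.062),((512,182),.062),((445,97),.062),((275,165),.062)):
    print(p,z,tomat(onz(c,S(*p),z)).round(4))
```

```text
(335, 295) 0.002 [-0.0703 -0.0509]
(275, 207) 0.002 [-0.0772  0.0577]
(513, 230) 0.002 [ 0.0977 -0.0506]
(335, 248) 0.062 [-0.0706 -0.0504]
(512, 182) 0.062 [ 0.0927 -0.0471]
(445, 97) 0.062 [0.0891 0.0644]
(275, 165) 0.062 [-0.0784  0.0519]
```

Emit:
play_rows(series=[[[-0.036, 0.394, 0], [0, 0, 0]], [[-0.036, 0.394, 0], [0, 0, 0]], [[-0.036, 0.394, 0], [0, 0, 0]], [[-0.036, 0.394, 0], [0, 0, 0]], [[-0.036, 0.394, 0], [0, 0, 0]]])

```text
t: 4.85
position: [0.5923, -0.205, 0.2712]
tool_rot: [0.991, 0.136, -0.002, 0.0]
ft_force: [-0.3, 0.3, 0.2]
grip_width: -0.001
grip_force: 0.0
```

The carton is inside with more than 20 mm to spare on every side. Now the button.

Emit:
play_rows(series=[[[0, 0, 0.08], [0, 0, 0]], [[0, 0, 0.16], [0, 0, 0]], [[0, 0, 0.24], [0, 0, 0]], [[0, 0, 0.24], [0, 0, 0]], [[0, 0, 0.24], [0, 0, 0]]])

```text
t: 5.35
position: [0.5924, -0.1989, 0.1534]
tool_rot: [0.99, 0.14, -0.001, -0.001]
ft_force: [0.2, 0.8, 1.5]
grip_width: 0.001
grip_force: 0.0
```

Emit:
play_rows(series=[[[0, 0, 0.02], [0, 0, 0]], [[0, 0, 0.028], [0, 0, 0]], [[0, 0, 0.034], [0, 0, 0]], [[0, 0, 0.038], [0, 0, 0]], [[0, 0, 0.038], [0, 0, 0]]])

```text
t: 5.85
position: [0.5932, -0.1995, 0.1357]
tool_rot: [0.99, 0.14, 0.001, 0.0]
ft_force: [0.9, -0.3, 2.6]
grip_width: -0.004
grip_force: 1.1
```

Emit:
play_rows(series=[[[0, 0, 0.004], [0, 0, 0]], [[0, 0, 0.007], [0, 0, 0]], [[0, 0, 0.009], [0, 0, 0]], [[0, 0, 0.009], [0, 0, 0]], [[0, 0, 0.009], [0, 0, 0]]])

```text
t: 6.35
position: [0.5932, -0.1995, 0.1316]
tool_rot: [0.99, 0.14, 0.001, 0.0]
ft_force: [1.3, 0.8, 6.2]
grip_width: 0.001
grip_force: 3.3
```

Emit:
play_rows(series=[[[0, 0, 0.002], [0, 0, 0]], [[0, 0, 0.003], [0, 0, 0]], [[0, 0, 0.003], [0, 0, 0]]])

```text
t: 6.65
position: [0.5932, -0.1995, 0.1315]
tool_rot: [0.99, 0.14, 0.001, 0.001]
ft_force: [-2.5, 1.4, 12.1]
grip_width: -0.004
grip_force: 6.0
```

Emit:
play_rows(series=[[[0, 0, -0.04], [0, 0, 0]], [[0, 0, -0.12], [0, 0, 0]], [[0, 0, -0.2], [0, 0, 0]], [[0, 0, -0.2], [0, 0, 0]], [[0, 0, -0.2], [0, 0, 0]]])

```text
t: 7.15
position: [0.593, -0.1995, 0.2298]
tool_rot: [0.99, 0.139, 0.001, 0.0]
ft_force: [-0.5, 0.1, -0.8]
grip_width: -0.0
grip_force: 0.0
```

Run:
```python
from h import *
c=shot("side","s4")
im=cv2.imread("pics/s4.png")[170:340,220:460];cv2.imwrite("pics/s4c.png",cv2.resize(im,None,fx=3,fy=3))
```

```text
(no output)
```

View pics/s4c.png

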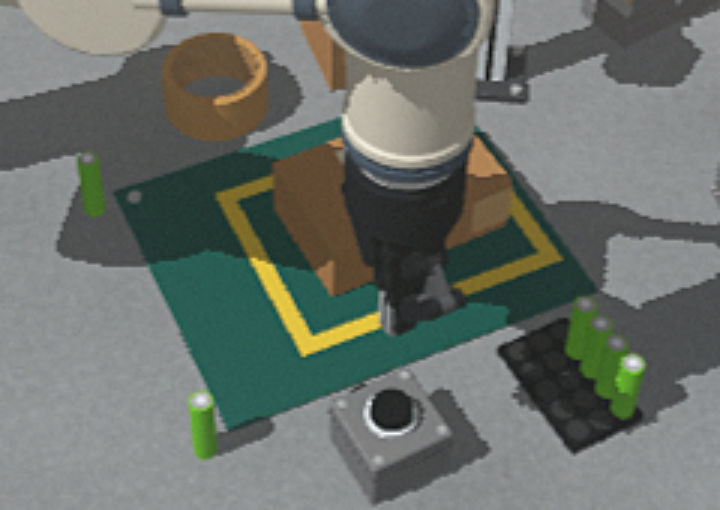

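The force rose to 12 N with no further travel, so the button bottomed out. The picture shows it back up at (392,410), the carton's visible corners unmoved, and the fingers clear.

```bash
python3 -c "
from bench import *
print(sign_off())"
```

```text
the job is handed in; nothing more can be done
None
```

The carton was pushed over and lies flat, label up, inside the taped rectangle; the button was pressed fully and is back up; the job is handed in, and no verdict was returned.

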